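# Dispense a tube stub with the pedal

## Robot

A 6-joint arm with a two-finger parallel gripper is mounted at the origin on a cart in front of the work surface, level with it; the furniture and walls round the work are solid. World frame = base frame: x ahead of the robot, y to its left, z up, the work surface at z = 0. Lengths are in m, angles in rad, forces in N, time in s.
With the tool pointing down it reaches from about 0.3 to 0.875 m from the base axis. Payload 6.4 kg.
Tool frame: the origin (TCP) lies midway between the tips of the shut fingers; the grasp point (between the pads) lies 19 mm behind it (ctrl.grasp_offset is the distance from the TCP to the grasp point, in m); z points along the fingers, y is the direction in which the jaws open and shut (so a half turn about z gives the same grasp; the last joint's range is limited). The gripper opens to 88 mm and grips with 3 to 60 N. Pads are 18 mm wide; open, the fingers measure 123 mm over their backs; the gripper's body (75 mm by 187 mm) begins 45 mm behind the grasp point.
Start: joints at [1.114, 0.181, 1.607, -0, 1.354, -0.206], TCP at [0.143, 0.557, 0.239] pointing down, gripper open.
Joint ranges: [-2.99, 2.99], [-0.89, 2.07], [0.3, 2.58], [-1.14, 4.28], [0, 2.63], [-3.12, 3.12]. Speed limits (rad/s): [2.57, 2.57, 3.01, 3.14, 3.14, 3.14].

## Interface

Orientations are given as a unit quaternion [x, y, z, w].
In Python, from rig import ctrl gives the robot as it stands.
- The arm moves only by the tool step_arm, never from a script. Its argument "commands" is a list of rows, each an object with "delta_pos": the shift along the world's x, y, z in mm, a list of three; "twist": the turn about the world's z in rad. In form: [{"delta_pos": [x, y, z], "twist": twist}, ...]. A call has 1 to 8 rows; each row is the pose to reach, as a shift and turn from the pose measured when the call began; what a row does not reach only later rows make up. A row lasts 1/8 s, in which the tool goes at most 62.5 mm and 10.7 degrees, less where a joint would pass 70% of its speed; a pose out of reach is approached as far as the arm can. A call with a gripper value outside its range is refused whole. "jaw" is the opening in per cent of the stroke, from 0 (shut) to 100 (fully open), set as the call begins (left out, the last holds). The fingers move at their own pace and stop on an object; "squeeze" is the grip in N (left out, the last holds). Time passes only in rows, so rows that repeat a pose let the fingers close. It gives the time, the measured TCP pose, the force and the opening at its end, in the units of the state.
- ctrl.observe(): the state, without advancing time (a new reading comes with each control period).
- ctrl.read_camera(name): name is "side" or "top" or "wrist"; returns a dict with "image" (420x560x3 uint8, red, green, blue), "fx", "fy", "cx", "cy" (pixels), "position" and "rotation" of the camera in the world. Camera axes: x right, y down, z forward; pixel columns grow to the right and rows downward; lengths in m; the calibration is good to about 2 mm. A picture is of the moment at which its call begins. There is no depth.
- ctrl.hand_in(): hands the job in, once; it reports no verdict.
The state is a dict: "time": time; "joint_pos": joint angles; "qvel": joint speeds; "joint_efforts": joint torques, N m; "eef_pos": TCP position; "eef_rot": TCP orientation; "force": force on the tool from outside, world axes, zero at the start; "ft_torque": the same for the moment, N m; "width": opening from 0.0 (shut) to 1.0 (fully open).
Only numpy, scipy, OpenCV 4.12 (cv2) and the standard library are available. Lean on these libraries where they do the work, as an engineer would, in place of code of your own. Each camera call takes 0.05 s, during which the arm holds its last target.

## Task

Get the tube stub out of the dispenser: press its pedal lever down until the lid is fully open, keep it on its stop for two seconds with a firm but moderate push of about 15 N (never 25 N) so that the stub rolls out into the blue catch tray, then ease the pedal back up slowly so that the lid comes down fully shut without slamming. Work the lid only by the pedal, do not touch the stub, and leave the other things on the table where they are.

Things in the scene. Friction and masses are not known exactly. Their poses are not given: they have to be found in the camera images.
- dispenser: Grey gravity dispenser fixed to the table, base plate 235x165 mm, 105 mm high; blue lid and catch tray. Origin on the table; local x runs from the tray (front) to the back, y to the left as seen from the front, where the pedal is, z up. Cheeks at y -45 and +45 mm (x -53 to +92 mm) carry a steel floor sloping down to the front mouth at x = -53 mm
- tread_spot (a point): Point ON THE TABLE straight under the middle of the pedal's tread (pedal up); x axis along the dispenser's. The tread, black rubber with yellow rim, 56 (x) x 44 (y) mm, is the lever's front end. Its top when up is 108 to 138 mm above the table: a screw sets it, it is not measured, so find it by touch. Tread: 9 deg front-up at rest, 9 deg front-down on the stop, where it is up to 9 mm further to -x
- axle (a point): Fixed axle (along y) of the see-saw pedal lever, 85 mm above the table, 148 mm behind the tread. Pushed straight down with shut fingertips at the tread's middle, the lever goes down about 45 mm to its stop, taking about 4 to 8 N. The tread is a cushion in series: it gives 1 mm per 3.5 N, 8 mm at most. On the stop the push rises at about 3 N/mm. Let go, the pedal springs up fast
- tray_mid (a point): Middle of the floor of the blue catch tray in front of the mouth, 11 mm above the table. Inside 82 (x) x 85 (y) mm; side walls to 42 mm, front wall to 48 mm above the table
- lid (a joint): Angle of the blue lid in rad: 0 shut, 0.54 fully open with the pedal on its stop (a little more under load). Hinged along y at the back (103 mm high, 91 mm behind the dispenser's origin), 150 mm long, its weight differs between starts. Geared to the pedal: about 0.012 rad per mm of tread stroke. Closing faster than 1 rad/s is a slam
- lid_edge (a point): Middle of the lower edge of the lid's front skirt (56 mm deep), which shuts the mouth. Open, the lid's front edge stands up to 185 mm high and 66 mm in front of the dispenser's origin: keep the gripper's wide side along the dispenser's y, over the tread, to stay clear of it
- tube_stub: Silvery flared tube stub, 26 mm across, 63 mm long, 70 g; origin at the middle of one end, z along it. It starts lying along the dispenser's y inside, on the sloping floor behind the skirt, and rolls out by itself when the lid rises.
- stub_mid (a point): Middle of the tube stub, on its axis
- brass_tee: Bystander: brass tee, 24x101x55 mm, origin under its middle
- arbor: Bystander: steel stepped arbor standing, 43 mm across, 98 mm high, origin under its middle
- seal_jar: Bystander: white jar with red lid (the one nearer the robot), 54 mm across, 69 mm high, origin under its middle
- coupler_small: Bystander: small plated hose coupler, 31x68x27 mm, origin under its middle
- marker_1: Bystander: blue marker pen, 16x131x17 mm, origin under its middle

How it is judged:
On the way, in this order (a step that is already met when the one before it is completed fails the run):
1. the lid is fully open (above 0.50 rad) with the fingers pushing the pedal onto its stop with 10 to 20 N for 1 s (value of joint lid above 0.5 rad and contact force between the fingers and dispenser between 10 and 20 N), for 1 s.
2. the pedal has been eased up and the lid is shut (below 0.03 rad) (value of joint lid below 0.03 rad), for 0.2 s.
At the end, for the whole second after the job is handed in: the lid is shut (below 0.03 rad) and the stub lies at rest in the catch tray: its middle between the tray walls (local x -135 to -56 mm, y within 42 mm of the middle) and lower than 35 mm above the table (value of joint lid below 0.03 rad and x of stub_mid in the frame of dispenser between -0.135 and -0.056 m and y of stub_mid in the frame of dispenser between -0.042 and 0.042 m and z of stub_mid in the frame of dispenser below 0.035 m and linear speed of tube_stub below 0.03 m/s); the robot touches nothing.
It fails at once if the robot pushes the pedal or any other part of the dispenser with more than 25 N (contact force between any of the fingers, the arm and dispenser above 25 N).
It fails at once if the lid slams: it closes faster than 1 rad/s (velocity of joint lid below -1 rad/s).
It fails at once if the robot touches the lid itself (contact force between any of the fingers, the arm and lid above 0.5 N).
It fails at once if the robot touches the stub (contact force between any of the fingers, the arm and tube_stub above 0.5 N).
It fails at once if a bystander is moved by more than 15 mm (distance of any of brass_tee, arbor, seal_jar, coupler_small, marker_1 from where it was at the start of the episode above 0.015 m).
It also fails if it takes over 46 s, if anything falls off the work surface, if the arm or the gripper's body presses on something with over 40 N, if the wrist force passes 120 N, or if a joint passes its speed limit or range.

## Working session

There is one attempt and no reset: what is moved stays moved. The work goes in short steps, Python scripts to look and compute and a tool call to move; the robot and the scene stay as the last step left them, time stands still between calls to the robot, and variables do not carry over. Pictures are saved under pics/ and viewed, and the job is handed in when it is done.

Besides the shell and the picture viewer there is one more tool, called as a command line: name --argument value ..., lists and objects as JSON in quotes. step_arm: Moves the arm, as the interface text tells. Its arguments: {"type":"object","properties":{"commands":{"type":"array","items":{"type":"object","properties":{"delta_pos":{"type":"array","items":{"type":"number"}},"twist":{"type":"number"}}}},"jaw":{"type":"number"},"squeeze":{"type":"number"}},"required":["commands"]}

```bash
mkdir -p pics
python3 - <<'E'
from rig import ctrl
import cv2,json
import numpy as np
s=ctrl.observe();print({k:np.round(v,3).tolist() for k,v in s.items()})
for n in("side","top","wrist"):
    c=ctrl.read_camera(n);cv2.imwrite(f"pics/{n}0.png",c["image"][:,:,::-1])
    print(n,c["fx"],c["fy"],c["cx"],c["cy"],np.round(c["position"],4).tolist(),np.round(c["rotation"],4).tolist())
E
```

```text
{'time': 0.0, 'joint_pos': [1.114, 0.182, 1.608, -0.0, 1.354, -0.206], 'qvel': [0.001, 0.002, -0.001, -0.003, -0.001, -0.0], 'joint_efforts': [0.0, -43.388, -34.184, 0.07, 0.039, -0.0], 'eef_pos': [0.142, 0.557, 0.238], 'eef_rot': [0.125, 0.992, -0.001, -0.0], 'force': [0.465, 0.174, 0.071], 'ft_torque': [0.015, 0.009, 0.001], 'width': 1.0}
side 440.0026375380237 440.0026375380237 276.7672734294931 206.56839776299125 [0.5626, -0.9959, 0.7221] [0.8793, -0.0356, 0.0177, -0.4746]
top 481.90722017528986 481.90722017528986 269.26478409595626 214.04896291460173 [0.364, -0.0021, 1.3685] [0.7141, -0.6933, 0.0735, -0.0631]
wrist 333.50937050924944 333.50937050924944 276.57971244741543 212.48912982454402 [0.066, 0.576, 0.3825] [0.7805, 0.6063, 0.093, 0.1208]
```

View pics/top0.png

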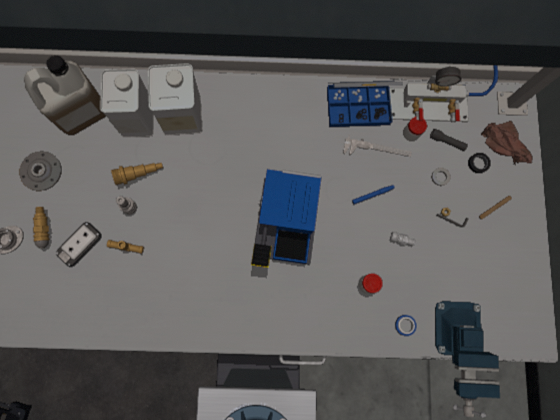

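View pics/side0.png

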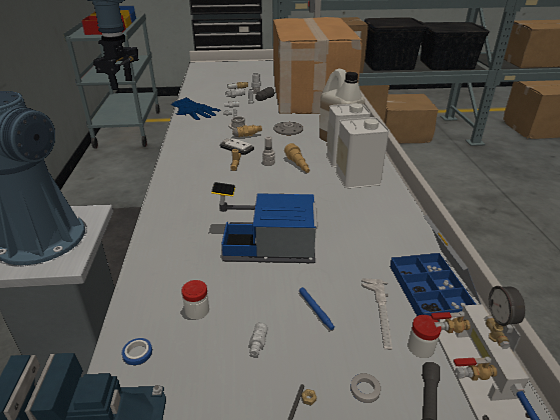

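View pics/wrist0.png

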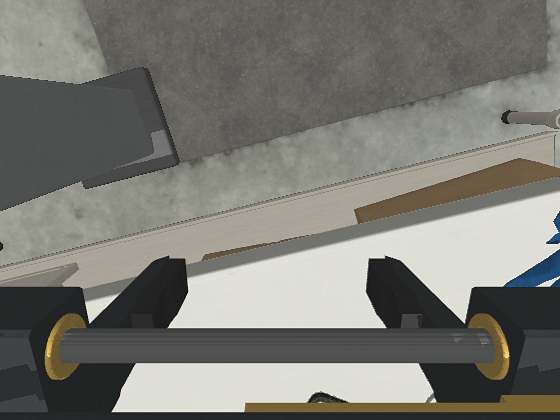

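The top view shows the dispenser around (290,215), its tray towards the robot and the pedal tread at about (261,256). I'll zoom in.

Run:
```python
import cv2
a=cv2.imread("pics/top0.png")[160:275,235:335];cv2.imwrite("pics/topz.png",cv2.resize(a,None,fx=5,fy=5,interpolation=cv2.INTER_CUBIC))
a=cv2.imread("pics/side0.png")[170:270,200:330];cv2.imwrite("pics/sidez.png",cv2.resize(a,None,fx=6,fy=6,interpolation=cv2.INTER_CUBIC))
```

```text
(no output)
```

View pics/topz.png

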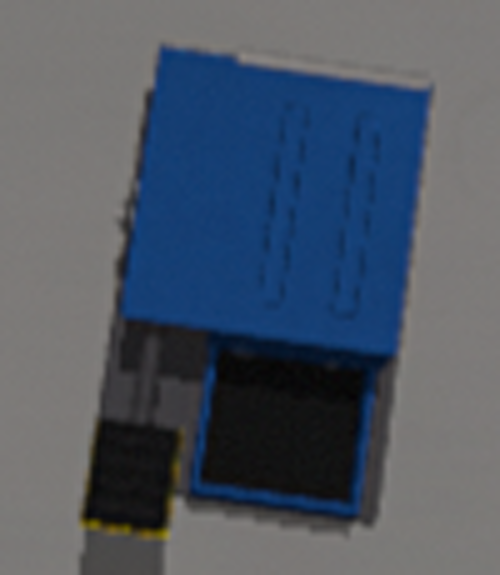

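View pics/sidez.png

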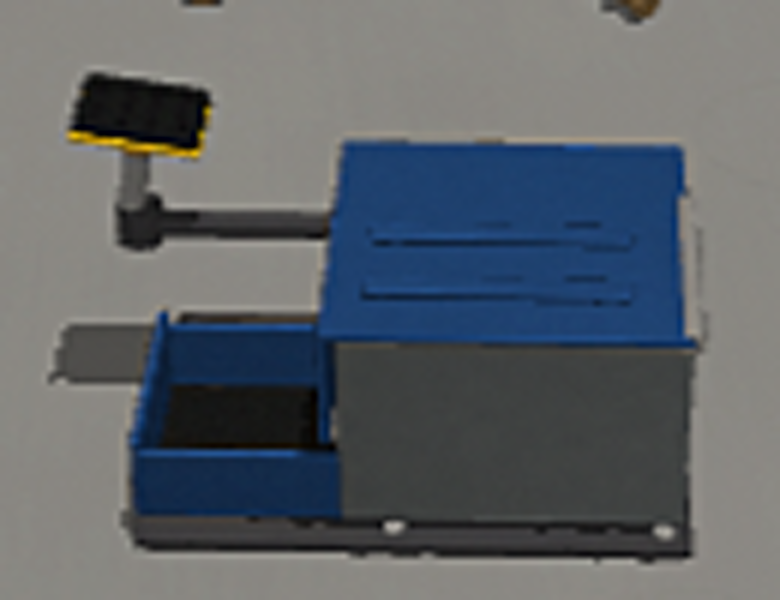

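```bash
cat > h.py <<'E'
import numpy as np
from scipy.spatial.transform import Rotation as R
C={"side":(440.0026,276.767,206.568,[0.5626,-0.9959,0.7221],[0.8793,-0.0356,0.0177,-0.4746]),
"top":(481.907,269.265,214.049,[0.364,-0.0021,1.3685],[0.7141,-0.6933,0.0735,-0.0631])}
def ray(n,p):
    f,cx,cy,o,q=C[n];d=R.from_quat(q).apply([(p[0]-cx)/f,(p[1]-cy)/f,1]);return np.array(o),d/np.linalg.norm(d)
def tri(pt,ps):
    A=np.zeros((3,3));b=np.zeros(3);rs=[ray("top",pt),ray("side",ps)]
    for o,d in rs:
        P=np.eye(3)-np.outer(d,d);A+=P;b+=P@o
    x=np.linalg.solve(A,b);return x,[np.linalg.norm((np.eye(3)-np.outer(d,d))@(x-o)) for o,d in rs]
def plane(n,p,z):
    o,d=ray(n,p);return o+d*(z-o[2])/d[2]
E
python3 - <<'E'
from h import *
np.set_printoptions(precision=4,suppress=True)
tz=lambda u,v:((u+.5)/5-.5+235,(v+.5)/5-.5+160)
sz=lambda u,v:((u+.5)/6-.5+200,(v+.5)/6-.5+170)
T=[(98,422),(180,432),(165,535),(82,523)];S=[(210,90),(203,157),(70,137),(90,72)]
X=[]
for a,b in zip(T,S):
    x,e=tri(tz(*a),sz(*b));X.append(x);print(x,e)
X=np.array(X);m=X.mean(0);print("mid",m)
d=X[0]+X[1]-X[2]-X[3];print("yaw front-back",np.degrees(np.arctan2(d[1],d[0])))
d=X[0]+X[3]-X[1]-X[2];print("yaw y",np.degrees(np.arctan2(-d[0],d[1])))
# lid corners at z~.105 top
L=[plane("top",tz(*p),.107) for p in [(162,45),(432,85),(392,356),(122,318)]]
for l in L:print(l)
for i,j in((3,0),(2,1)):
    d=L[j]-L[i];print(np.degrees(np.arctan2(d[1],d[0])),np.linalg.norm(d))
d=L[0]-L[1];print(np.degrees(np.arctan2(-d[0],d[1])),np.linalg.norm(d));d=L[3]-L[2];print(np.degrees(np.arctan2(-d[0],d[1])))
E
```

```text
[0.5282 0.0199 0.1289] [np.float64(0.0012367495852209066), np.float64(0.0012367495852207814)]
[ 0.525  -0.0228  0.1207] [np.float64(0.0009498887442827306), np.float64(0.0009498887442829138)]
[ 0.4695 -0.0165  0.13  ] [np.float64(2.9681443761647833e-05), np.float64(2.9681443761692885e-05)]
[0.4754 0.0263 0.137 ] [np.float64(0.0015849201947135785), np.float64(0.0015849201947134935)]
mid [0.4995 0.0017 0.1291]
yaw front-back -6.644377230147169
yaw y -6.031837623268821
[ 0.7371 -0.0076  0.107 ]
[ 0.7194 -0.1548  0.107 ]
[ 0.5698 -0.1346  0.107 ]
[0.5858 0.0093 0.107 ]
-6.38132346504616 0.15218103874613428
-7.688375629750383 0.1509366828735823
-6.856025770455064 0.14821033874571546
-6.359277031085679
```

The tread's middle is at about (0.4995, 0.0017), with its top at z≈0.129. Dispenser yaw is about -6.6°, so I need a twist of +0.135. Next I shut the fingers and travel at the present height.

step_arm --commands '[{"delta_pos": [25, -40, 0], "twist": 0.02}, {"delta_pos": [50, -80, 0], "twist": 0.04}, {"delta_pos": [75, -120, 0], "twist": 0.06}, {"delta_pos": [100, -160, 0], "twist": 0.08}, {"delta_pos": [130, -200, 0], "twist": 0.1}, {"delta_pos": [155, -240, 0], "twist": 0.12}, {"delta_pos": [180, -280, 0], "twist": 0.135}, {"delta_pos": [205, -320, 0], "twist": 0.135}]' --jaw 0 --squeeze 20

```text
time: 1.15
eef_pos: [0.348, 0.2353, 0.238]
eef_rot: [0.058, 0.998, -0.001, -0.0]
force: [0.0, 0.3, 0.7]
width: 0.119
```

step_arm --commands '[{"delta_pos": [25, -40, 0], "twist": 0}, {"delta_pos": [55, -80, 0], "twist": 0}, {"delta_pos": [80, -120, 0], "twist": 0}, {"delta_pos": [105, -160, 0], "twist": 0}, {"delta_pos": [130, -200, 0], "twist": 0}, {"delta_pos": [151.5, -233.5, -30], "twist": 0}, {"delta_pos": [151.5, -233.5, -60], "twist": 0}, {"delta_pos": [151.5, -233.5, -80], "twist": 0}]'

```text
time: 2.15
eef_pos: [0.4987, 0.0013, 0.1561]
eef_rot: [0.058, 0.998, -0.0, -0.001]
force: [-0.4, 0.3, 0.7]
width: 0.007
```

Run:
```python
from rig import ctrl
import cv2
import numpy as np
s=ctrl.observe();print({k:np.round(v,4).tolist() for k,v in s.items()})
A=ctrl.read_camera("top")["image"][160:280,215:335,::-1];cv2.imwrite("pics/t1.png",cv2.resize(A,None,fx=5,fy=5,interpolation=2))
A=ctrl.read_camera("side")["image"][110:270,180:330,::-1];cv2.imwrite("pics/s1.png",cv2.resize(A,None,fx=3.7,fy=3.7,interpolation=2))
```

```text
{'time': 2.15, 'joint_pos': [-0.2352, 0.1061, 1.8702, -0.0012, 1.1676, -1.6886], 'qvel': [0.0125, 0.1977, 0.1236, -0.0019, -0.3363, 0.0013], 'joint_efforts': [-0.4906, -37.0855, -31.3566, -0.0567, 0.4407, -0.0075], 'eef_pos': [0.4987, 0.0013, 0.1561], 'eef_rot': [0.0584, 0.9983, -0.0003, -0.0013], 'force': [-0.3905, 0.34, 0.728], 'ft_torque': [-0.0668, -0.0069, -0.0451], 'width': 0.0067}
```

View pics/s1.png

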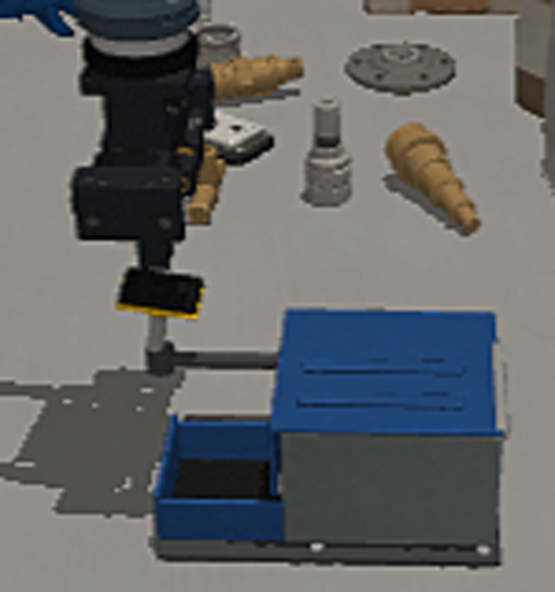

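View pics/t1.png

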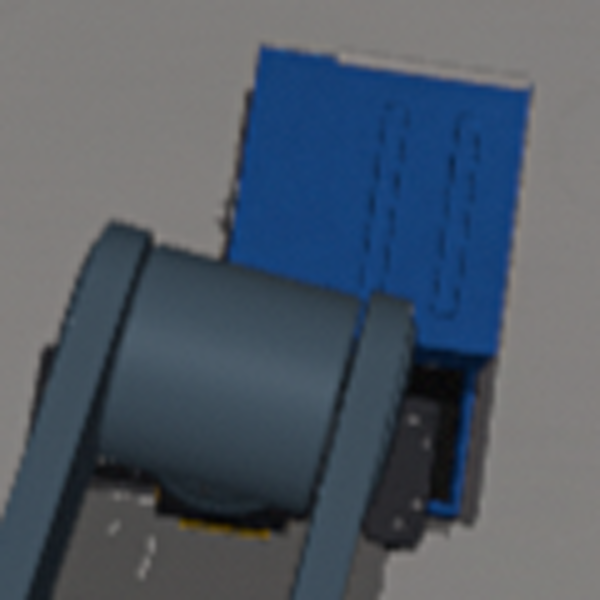

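The fingers are over the middle of the tread and clear of the lid. Next I go down to find it by touch.

step_arm --commands '[{"delta_pos": [0.5, 0.5, -8], "twist": 0}, {"delta_pos": [0.5, 0.5, -14], "twist": 0}, {"delta_pos": [0.5, 0.5, -18], "twist": 0}, {"delta_pos": [0.5, 0.5, -21], "twist": 0}, {"delta_pos": [0.5, 0.5, -23], "twist": 0}, {"delta_pos": [0.5, 0.5, -25], "twist": 0}, {"delta_pos": [0.5, 0.5, -27], "twist": 0}, {"delta_pos": [0.5, 0.5, -29], "twist": 0}]'

```text
time: 3.25
eef_pos: [0.4979, 0.0025, 0.1263]
eef_rot: [0.058, 0.998, -0.0, -0.003]
force: [-3.4, 0.3, 5.2]
width: 0.008
```

step_arm --commands '[{"delta_pos": [0, 0, -3], "twist": 0}, {"delta_pos": [0, 0, -6], "twist": 0}, {"delta_pos": [-0.5, 0, -9], "twist": 0}, {"delta_pos": [-1, 0, -12], "twist": 0}, {"delta_pos": [-1.5, 0, -15], "twist": 0}, {"delta_pos": [-2, 0, -18], "twist": 0}, {"delta_pos": [-2, 0, -21], "twist": 0}, {"delta_pos": [-2, 0, -24], "twist": 0}]'

```text
time: 4.25
eef_pos: [0.4953, 0.0027, 0.102]
eef_rot: [0.058, 0.998, 0.0, -0.004]
force: [-5.9, 0.1, 5.8]
width: 0.007
```

step_arm --commands '[{"delta_pos": [-2, 0, -2], "twist": 0}, {"delta_pos": [-3.5, 0.3, -5], "twist": 0}, {"delta_pos": [-4, 0.3, -8], "twist": 0}, {"delta_pos": [-4.5, 0.3, -10], "twist": 0}, {"delta_pos": [-4.5, 0.3, -12], "twist": 0}, {"delta_pos": [-4.5, 0.3, -14], "twist": 0}, {"delta_pos": [-4.5, 0.3, -16], "twist": 0}, {"delta_pos": [-4.5, 0.3, -16], "twist": 0}]'

```text
time: 5.25
eef_pos: [0.494, 0.0026, 0.0879]
eef_rot: [0.058, 0.998, -0.0, -0.0]
force: [-0.2, 2.4, 12.7]
width: 0.002
```

Run:
```python
from rig import ctrl
import cv2
import numpy as np
s=ctrl.observe();print({k:np.round(v,4).tolist() for k,v in s.items()})
A=ctrl.read_camera("side")["image"][110:270,180:330,::-1];cv2.imwrite("pics/s2.png",cv2.resize(A,None,fx=3.7,fy=3.7,interpolation=2))
s=ctrl.observe();print({k:np.round(v,4).tolist() for k,v in s.items() if k in("time","force","eef_pos")})
```

```text
{'time': 5.25, 'joint_pos': [-0.2353, 0.2006, 1.9244, -0.0005, 1.0167, -1.6896], 'qvel': [0.0015, -0.0027, -0.0009, 0.0004, 0.0017, 0.0001], 'joint_efforts': [-0.8719, -31.6051, -22.4794, -0.5078, 0.2342, 0.0135], 'eef_pos': [0.494, 0.0026, 0.0879], 'eef_rot': [0.0581, 0.9983, -0.0002, -0.0001], 'force': [-0.1839, 2.3925, 12.6755], 'ft_torque': [0.2352, -0.2332, -0.0432], 'width': 0.0023}
{'time': 5.3, 'eef_pos': [0.494, 0.0026, 0.0879], 'force': [0.9436, 0.8882, 11.8388]}
```

View pics/s2.png

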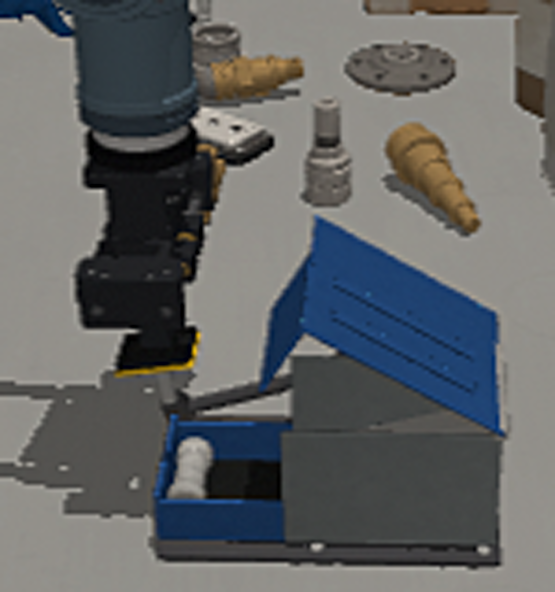

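The stub has already rolled into the tray (px (190,470) in the crop) and the lid is open. The push is about 11.5 N, so I add a little and hold.

step_arm --commands '[{"delta_pos": [-1, 0, -2.5], "twist": 0}, {"delta_pos": [-1, 0, -3], "twist": 0}, {"delta_pos": [-1, 0, -3], "twist": 0}]'

```text
time: 5.68
eef_pos: [0.4944, 0.0026, 0.0865]
eef_rot: [0.058, 0.998, -0.0, 0.001]
force: [-3.8, 1.6, 15.6]
width: 0.002
```

Run:
```python
from rig import ctrl
import cv2
import numpy as np
for i in range(2):
    A=ctrl.read_camera("side")["image"][110:270,180:330,::-1]
    s=ctrl.observe();print({k:np.round(v,4).tolist() for k,v in s.items() if k in("time","force","eef_pos","ft_torque")})
cv2.imwrite("pics/s3.png",cv2.resize(A,None,fx=3.7,fy=3.7,interpolation=2))
```

```text
{'time': 5.725, 'eef_pos': [0.4944, 0.0025, 0.0865], 'force': [-3.8739, 1.3397, 15.6765], 'ft_torque': [0.3463, 0.6745, 0.0103]}
{'time': 5.775, 'eef_pos': [0.4944, 0.0025, 0.0865], 'force': [-4.7874, 1.7572, 14.26], 'ft_torque': [0.3598, 0.6495, 0.0246]}
```

View pics/s3.png

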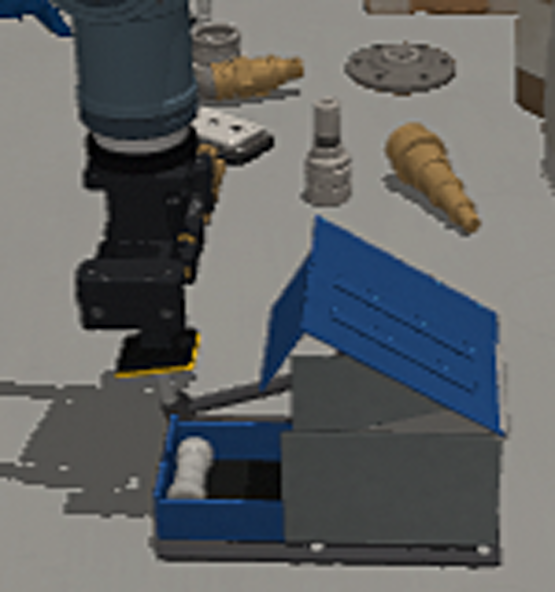

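The push rose about 3 N for 1.4 mm and the lid did not move, so the pedal is on its stop. I'll hold it there.

step_arm --commands '[{"delta_pos": [-1.4, 0, -1.6], "twist": 0}, {"delta_pos": [-1.4, 0, -1.6], "twist": 0}, {"delta_pos": [-1.4, 0, -1.6], "twist": 0}, {"delta_pos": [-1.4, 0, -1.6], "twist": 0}, {"delta_pos": [-1.4, 0, -1.6], "twist": 0}, {"delta_pos": [-1.4, 0, -1.6], "twist": 0}, {"delta_pos": [-1.4, 0, -1.6], "twist": 0}, {"delta_pos": [-1.4, 0, -1.6], "twist": 0}]'

```text
time: 6.78
eef_pos: [0.4944, 0.0025, 0.0864]
eef_rot: [0.058, 0.998, -0.0, 0.003]
force: [-4.7, 2.0, 14.7]
width: -0.001
```

step_arm --commands '[{"delta_pos": [-1.4, 0, -1.6], "twist": 0}, {"delta_pos": [-1.4, 0, -1.6], "twist": 0}, {"delta_pos": [-1.4, 0, -1.6], "twist": 0}, {"delta_pos": [-1.4, 0, -1.6], "twist": 0}, {"delta_pos": [-1.4, 0, -1.6], "twist": 0}, {"delta_pos": [-1.4, 0, -1.6], "twist": 0}, {"delta_pos": [-1.4, 0, -1.6], "twist": 0}, {"delta_pos": [-1.4, 0, -1.6], "twist": 0}]'

```text
time: 7.78
eef_pos: [0.4944, 0.0026, 0.0864]
eef_rot: [0.058, 0.998, -0.0, 0.004]
force: [-5.1, 2.7, 15.7]
width: 0.007
```

Run:
```python
from h import *
from scipy.optimize import least_squares
th=np.radians(-6.6);xh=np.array([np.cos(th),np.sin(th),0]);yh=np.array([-np.sin(th),np.cos(th),0])
L=np.array([[.7371,-.0076],[.7194,-.1548],[.5698,-.1346],[.5858,.0093]])
b=np.array([*(L[0]+L[1])/2,.105]);  # back edge mid
for s,p in((1,(318,217)),(-1,(303,322))):
    o,d=ray("side",((p[0]+.5)/3.7-.5+180,(p[1]+.5)/3.7-.5+110))
    n=yh; t=((b+s*.0735*yh-o)@n)/(d@n); X=o+t*d; r=X-b
    print(s,X,"r",-r@xh,r[2],"angle",np.arctan2(r[2],-(r@xh)))
```

```text
1 [0.61204091 0.0062362  0.18177543] r 0.12548861749121987 0.07677543024569354 angle 0.5490594850102161
-1 [ 0.59431138 -0.13969312  0.18727922] r 0.12632794514089973 0.08227921682307358 angle 0.5772987118044784
```

The image gives a lid angle of about 0.55 rad, so it is fully open. Next I ease up at about 20 mm/s.

step_arm --commands '[{"delta_pos": [-1, 0, 0], "twist": 0}, {"delta_pos": [-0.5, 0, 2], "twist": 0}, {"delta_pos": [0, 0, 4], "twist": 0}, {"delta_pos": [0, 0, 6], "twist": 0}, {"delta_pos": [0, 0, 8], "twist": 0}, {"delta_pos": [0, 0, 10], "twist": 0}, {"delta_pos": [0.5, 0, 12], "twist": 0}, {"delta_pos": [0.5, 0, 14], "twist": 0}]'

```text
time: 8.78
eef_pos: [0.4947, 0.0026, 0.1004]
eef_rot: [0.058, 0.998, -0.0, 0.004]
force: [-3.1, 0.1, 5.8]
width: 0.007
```

step_arm --commands '[{"delta_pos": [0.5, 0, 2], "twist": 0}, {"delta_pos": [0.5, 0, 4], "twist": 0}, {"delta_pos": [1, 0, 6], "twist": 0}, {"delta_pos": [1, 0, 8], "twist": 0}, {"delta_pos": [1.5, 0, 10], "twist": 0}, {"delta_pos": [1.5, 0, 12], "twist": 0}, {"delta_pos": [2, 0, 14], "twist": 0}, {"delta_pos": [2, 0, 16], "twist": 0}]'

```text
time: 9.78
eef_pos: [0.497, 0.0024, 0.1165]
eef_rot: [0.058, 0.998, -0.0, 0.005]
force: [-1.9, -0.7, 5.0]
width: 0.007
```

step_arm --commands '[{"delta_pos": [0.5, 0, 1.5], "twist": 0}, {"delta_pos": [0.5, 0, 3], "twist": 0}, {"delta_pos": [1, 0, 4.5], "twist": 0}, {"delta_pos": [1, 0, 6], "twist": 0}, {"delta_pos": [1.5, 0, 7.5], "twist": 0}, {"delta_pos": [1.5, 0, 9], "twist": 0}, {"delta_pos": [1.5, 0, 10.5], "twist": 0}, {"delta_pos": [1.5, 0, 12], "twist": 0}]'

```text
time: 10.78
eef_pos: [0.4995, 0.0022, 0.129]
eef_rot: [0.058, 0.998, -0.0, 0.006]
force: [3.1, -0.3, 2.6]
width: 0.005
```

step_arm --commands '[{"delta_pos": [0.5, 0, 1], "twist": 0}, {"delta_pos": [0.5, 0, 2], "twist": 0}, {"delta_pos": [0.5, 0, 3], "twist": 0}, {"delta_pos": [0.5, 0, 4], "twist": 0}, {"delta_pos": [0.5, 0, 5], "twist": 0}, {"delta_pos": [0.5, 0, 6], "twist": 0}, {"delta_pos": [0.5, 0, 7], "twist": 0}, {"delta_pos": [0.5, 0, 8], "twist": 0}]'

```text
time: 11.78
eef_pos: [0.4993, 0.0024, 0.1366]
eef_rot: [0.058, 0.998, -0.0, 0.005]
force: [0.9, -0.3, 1.1]
width: 0.006
```

Contact is lost, so I lift well clear and check.

step_arm --commands '[{"delta_pos": [0, 0, 5], "twist": 0}, {"delta_pos": [0, 0, 15], "twist": 0}, {"delta_pos": [-10, 0, 30], "twist": 0}, {"delta_pos": [-20, 0, 50], "twist": 0}, {"delta_pos": [-30, 0, 70], "twist": 0}, {"delta_pos": [-40, 0, 80], "twist": 0}, {"delta_pos": [-40, 0, 80], "twist": 0}, {"delta_pos": [-40, 0, 80], "twist": 0}]'

```text
time: 12.78
eef_pos: [0.459, 0.0024, 0.2161]
eef_rot: [0.058, 0.998, -0.0, 0.005]
force: [1.1, -0.4, -0.1]
width: 0.003
```

Run:
```python
from rig import ctrl
import cv2
import numpy as np
A=ctrl.read_camera("side")["image"][:,:,::-1];cv2.imwrite("pics/side_end.png",A)
cv2.imwrite("pics/s4.png",cv2.resize(A[110:270,180:330],None,fx=3.7,fy=3.7,interpolation=2))
B=cv2.imread("pics/side0.png");d=np.abs(A.astype(int)-B).max(2)
print("lid/dispenser region diff",(d[190:230,255:320]>25).sum(),"bystander region",(d[275:,:]>25).sum())
s=ctrl.observe();print(s["time"],s["force"],s["eef_pos"])
```

```text
lid/dispenser region diff 0 bystander region 0
12.825 [ 0.6129152   0.18551042 -0.47434421] [0.45904033 0.00243692 0.21595627]
```

View pics/s4.png

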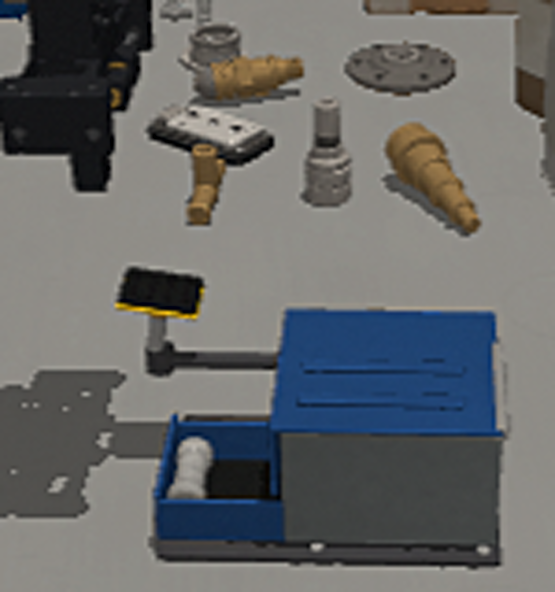

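The lid is shut, with no pixel change from the start view. The stub rests in the tray at px (190,470) in the crop, the pedal is up and the gripper is clear.

```bash
python3 -c "
from rig import ctrl
print(ctrl.hand_in())"
```

```text
the job is handed in; nothing more can be done
None
```

The job is done and handed in, with the robot's clock at about 13 s. The stub is in the catch tray and the lid is shut.

- **Press and hold:** I pushed the tread down with shut fingertips until the push rose about 3 N over 1.4 mm with the lid no longer moving, which means it was on its stop. I held it there for just over 2 s. Vertical force readings were 14 to 16 N, or up to about 17 N with the sideways part. The lid measured 0.55 to 0.58 rad from the side picture.
- **Easing up:** I raised the pedal at about 8 to 16 mm/s. Force readings dropped to near zero above the tread's rest height, so I took the pedal to be fully up before lifting away. I had no direct reading of the lid's closing speed.
- **Last checks:** In the side view the lid matches its starting picture exactly, with no changed pixels. The table area nearest the side camera is also unchanged. I checked the brass tee and arbor only by eye, and they look unmoved. The stub is in the same place as during the hold, and the gripper is clear of everything.
- **Disagreement:** The tool showed sideways forces of up to about 6 N in x while pressing. I put these down to friction as the tread swings.

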